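# Load the sloped bench rack

## Robot

A 7-joint arm with a two-finger parallel gripper is mounted at the origin on a cart in front of the work surface, level with it; the furniture and walls round the work are solid. World frame = base frame: x ahead of the robot, y to its left, z up, the work surface at z = 0. Lengths are in m, angles in rad, forces in N, time in s.
With the tool pointing down it reaches from about 0.4 to 0.875 m from the base axis. Payload 19.3 kg.
Tool frame: the origin (TCP) lies midway between the tips of the shut fingers; the grasp point (between the pads) lies 19 mm behind it; z points along the fingers, y is the direction in which the jaws open and shut (so a half turn about z gives the same grasp; the last joint's range is limited). The gripper opens to 85 mm and grips with 20 to 120 N. Pads are 22 mm wide; open, the fingers measure 114 mm over their backs; the gripper's body (76 mm by 85 mm) begins 54 mm behind the grasp point. The pads swing forward as they close: fully open they stand 13 mm farther back than shut.
Start: joints at [-1.282, 0.521, -0.036, 1.599, 0.021, 1.021, -0.113], TCP at [0.219, 0.585, 0.231] pointing down, gripper open.
Joint ranges: [-2.91, 2.91], [-0.3, 2.13], [-1.5, 1.42], [0.17, 2.43], [-1.26, 4.41], [0.16, 1.93], [-2.52, 2.52]. Speed limits (rad/s): [1.89, 1.89, 2.39, 2.39, 3.01, 3.01, 3.01].

## Interface

Orientations are given as [roll, pitch, yaw] about the fixed x, y, z axes, in that order (R = Rz(yaw) Ry(pitch) Rx(roll)).
In Python, from workcell import bot gives the robot as it stands.
- The arm moves only by the tool servo_tool, never from a script. Its argument "plan" is a list of rows, each a list of 5 numbers: the shift along the world's x, y, z in mm, then the turn about the world's z in rad, then the gripper's target within -1 to 1 (shut at 1, half-way at 0, fully open at -1). In form: [[tx, ty, tz, yaw, jaw], ...]. A call has exactly 10 rows; each row is the pose to reach, as a shift and turn from the pose commanded when the call began; what a row does not reach only later rows make up. A row lasts 1/12 s, in which the tool goes at most 41.7 mm and 7.16 degrees, less where a joint would pass 70% of its speed; a pose out of reach is approached as far as the arm can. A call with a gripper value outside its range is refused whole. The fingers move at their own pace and stop on an object; "squeeze" is the grip in N (left out, the last holds). Time passes only in rows, so rows that repeat a pose let the fingers close, or fill a call up. It gives the time, the measured TCP pose, the force and the opening at its end, in the units of the state.
- bot.observe(): the state, without advancing time (a new reading comes with each control period).
- bot.grab_frame(name): name is "scene" or "side" or "wrist"; returns the picture (420x560x3 uint8, blue, green, red); there is no depth.
- bot.calibration(name): a dict with "fx", "fy", "cx", "cy" (pixels), "T" (4x4, takes a point from camera to world coordinates). Camera axes: x right, y down, z forward; pixel columns grow to the right and rows downward; lengths in m; the calibration is good to about 2 mm. A picture is of the moment at which its call begins: read the wrist's pose just before it. calibration takes no time and is no camera call; for the wrist camera it gives the pose at the moment of the call.
- bot.job_done(): hands the job in, once; it reports no verdict.
The state is a dict: "clock": time; "qpos": joint angles; "qd": joint speeds; "joint_efforts": joint torques, N m; "position": TCP position; "tool_rot": TCP orientation; "force": force on the tool from outside, world axes, zero at the start; "moment": the same for the moment, N m; "grip_width": finger opening in m.
Only numpy, scipy, OpenCV 4.12 (cv2) and the standard library are available. Lean on these libraries where they do the work, as an engineer would, in place of code of your own. Each camera call takes 0.05 s, during which the arm holds its last target.

## Task

Load the small sloped rack on the bench: the blue box of screws that lies nearest to it goes in the lane with the blue stop, the black sanding block in the lane with the black stop, each lengthwise along its lane, right way up. Lay each one flat on the upper half of its lane while still holding it (do not drop it), then slide it down the slope, in under the metal lip, until it rests against the stop. Either may go first; leave the glue bottle, tape measure and mug alone, and let go of everything at the end.

Things in the scene. Friction and masses are not known exactly. Their poses are not given: they have to be found in the camera images.
- screw_box: Closed card box of screws (the one nearest the rack), light blue sides, orange and white top; 64 mm wide (x), 90 mm long (y), 42 mm high, about 0.33 kg (varies). Lies flat on the bench; origin at the centre of its underside, its z axis points up, its y axis along the length, x across. Grip it across the 64 mm.
- sanding_block: Black rubber sanding block; 62 mm wide (x), 110 mm long (y), 36 mm high (60 mm wide above the lowest 12 mm), about 0.11 kg (varies). Lies flat on the bench; origin at the centre of its underside, its z axis points up, its y axis along the length, x across. Grip it across the 62 mm.
- chute: Fixed wooden rack's sloping floor, 230 mm long, 208 mm wide, two lanes; it rises 28 degrees away from the robot, its upper end open. Origin on the floor's face at the low end, at the stop's inner face, midway across; x uphill along the floor, y to the left across it, z square to the floor. Origin 22 mm, upper end 130 mm above the bench. A thing let go on it may stay put or slide on its own.
- lip (a point): Middle of the lower edge of the metal lip that juts uphill from the top of the 60 mm high stop: 24 mm uphill of the stop's face, 56 mm above the floor (square to it); the lip is 6 mm thick and spans both lanes. Each lane is 80 mm wide, between wooden curbs 8 mm above the floor (14 mm wide outside, a 20 mm divider in the middle).
- blue_lane (a point): Foot of the left lane (blue stop, blue strips on the lip and at the upper end): on the floor at the stop's face, mid lane, 50 mm to the left (+y) of the chute's origin; axes as the chute's.
- black_lane (a point): Foot of the right lane (black stop, black strips on the lip and at the upper end): on the floor at the stop's face, mid lane, 50 mm to the right (-y) of the chute's origin; axes as the chute's.
- wood_glue: Bystander: standing yellow glue bottle with orange cap, 63 mm in diameter, 210 mm high; origin at the centre of its underside, z up.
- tape_measure: Bystander: yellow and black tape measure, 36 x 98 x 64 mm high; origin on its underside, z up.
- coffee_mug: Bystander: pink-brown mug, 86 mm across and 94 mm high with a handle; origin at the centre of its underside, z up.
There are look-alikes about, which are no part of the job. What is shaped like the screw_box but pink is not meant.

How it is judged:
By the outcome, as a careful person would: the job done as asked, in the order asked, and still so for the second after the job is handed in, with the robot touching nothing.
It also fails if it takes over 62 s, if anything falls off the work surface, if the arm or the gripper's body presses on something with over 40 N, if the wrist force passes 120 N, or if a joint passes its speed limit or range.

## Working session

There is one attempt and no reset: what is moved stays moved. The work goes in short steps, Python scripts to look and compute and a tool call to move; the robot and the scene stay as the last step left them, time stands still between calls to the robot, and variables do not carry over. Pictures are saved under pics/ and viewed, and the job is handed in when it is done.

Besides the shell and the picture viewer there is one more tool, called after "Call:" as a command line: name --pt "numbers of a row" for each row, then --argument value for the rest. servo_tool: Moves the arm, as the interface text tells. Its arguments: {"type":"object","properties":{"plan":{"type":"array","items":{"type":"array","items":{"type":"number"}}},"squeeze":{"type":"number"}},"required":["plan"]}

```bash
mkdir -p pics; ls
python3 - <<'E'
from workcell import bot
import cv2
s=bot.observe();print({k:s[k] for k in('clock','position','tool_rot','force','grip_width')})
for n in("scene","side","wrist"):
    cv2.imwrite(f"pics/{n}0.png",bot.grab_frame(n)); c=bot.calibration(n);print(n,c)
E
```

```text
pics
{'clock': 0.0, 'position': array([0.21940739, 0.58487775, 0.2307357 ]), 'tool_rot': array([-3.14049747e+00,  7.94097923e-05,  2.78278026e+00]), 'force': array([ 0.45579083, -0.48073905,  0.30096489]), 'grip_width': 0.08584777530251546}
scene {'fx': 380.9215969908142, 'fy': 380.9215969908142, 'cx': 277.9576578963363, 'cy': 212.26580159821947, 'T': array([[-0.68993667, -0.53857834,  0.48365355,  0.09437784],
       [-0.72362985,  0.49596148, -0.4799813 ,  0.12221928],
       [ 0.018634  , -0.68114285, -0.73191338,  0.69734152],
       [ 0.        ,  0.        ,  0.        ,  1.        ]])}
side {'fx': 410.17695627355414, 'fy': 410.17695627355414, 'cx': 279.7472326508453, 'cy': 209.6263691303933, 'T': array([[ 0.8432767 , -0.26101505,  0.4698463 ,  0.13657892],
       [-0.5374533 , -0.41815825,  0.73231661, -0.91394029],
       [ 0.00532445, -0.87006599, -0.49290651,  0.48547043],
       [ 0.        ,  0.        ,  0.        ,  1.        ]])}
wrist {'fx': 308.4835084549894, 'fy': 308.4835084549894, 'cx': 283.8221218633378, 'cy': 206.55993678283093, 'T': array([[ 0.35253829,  0.89820081,  0.26258726,  0.15282283],
       [ 0.93579624, -0.33793526, -0.10042485,  0.61038553],
       [-0.00146419,  0.28113178, -0.95966806,  0.37180772],
       [ 0.        ,  0.        ,  0.        ,  1.        ]])}
```

View pics/scene0.png

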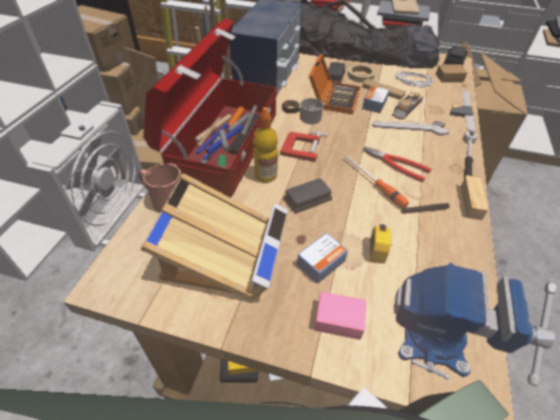

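View pics/side0.png

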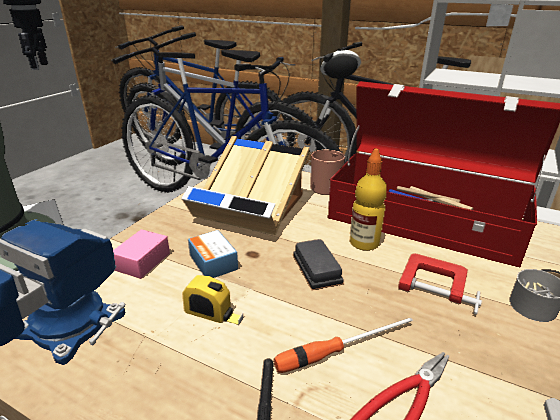

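View pics/wrist0.png

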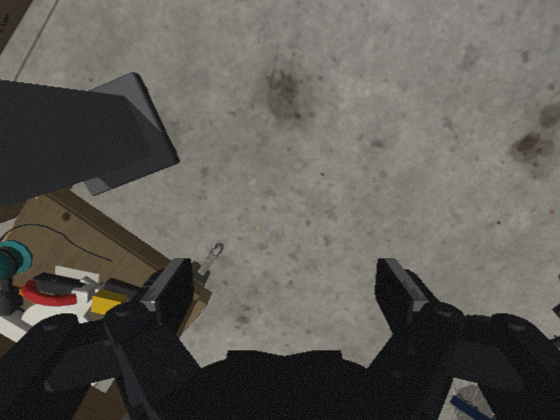

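```bash
cat > h.py <<'E'
import numpy as np, cv2
from workcell import bot
def ray(n,uv,c=None):
    c=c or bot.calibration(n);T=c['T'];d=T[:3,:3]@np.array([(uv[0]-c['cx'])/c['fx'],(uv[1]-c['cy'])/c['fy'],1]);return T[:3,3],d
def plane(n,uv,z,c=None):
    o,d=ray(n,uv,c);return o+d*(z-o[2])/d[2]
def tri(a,b,na='scene',nb='side'):
    o1,d1=ray(na,a);o2,d2=ray(nb,b);A=np.stack([d1,-d2],1);s=np.linalg.lstsq(A,o2-o1,rcond=None)[0]
    p,q=o1+s[0]*d1,o2+s[1]*d2;return (p+q)/2,np.linalg.norm(p-q)
def proj(n,p,c=None):
    c=c or bot.calibration(n);T=c['T'];q=T[:3,:3].T@(np.array(p)-T[:3,3]);return c['cx']+c['fx']*q[0]/q[2],c['cy']+c['fy']*q[1]/q[2]
E
python3 - <<'E'
import cv2
a=cv2.imread('pics/scene0.png');b=cv2.imread('pics/side0.png')
cv2.imwrite('pics/c1.png',cv2.resize(a[170:350,130:380],None,fx=3.2,fy=3.2,interpolation=cv2.INTER_CUBIC))
cv2.imwrite('pics/c2.png',cv2.resize(b[130:300,110:350],None,fx=3.3,fy=3.3,interpolation=cv2.INTER_CUBIC))
E
```

```text
(no output)
```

View pics/c1.png

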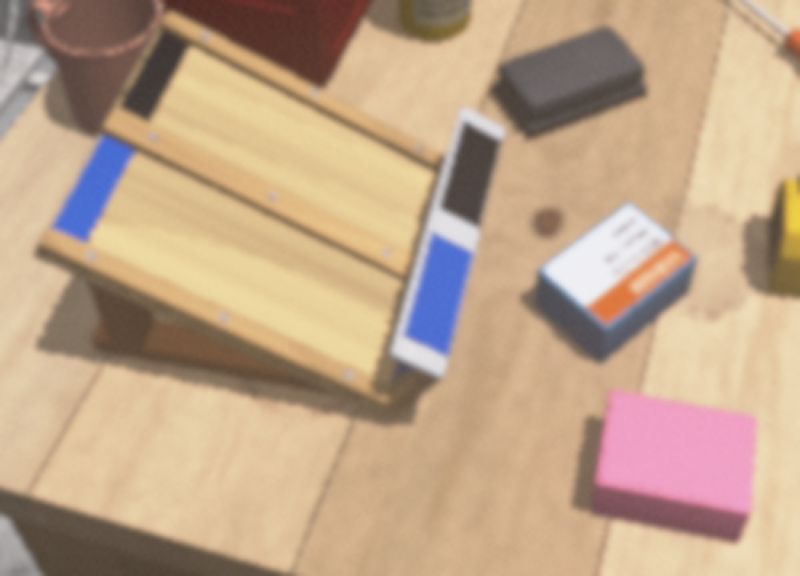

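View pics/c2.png

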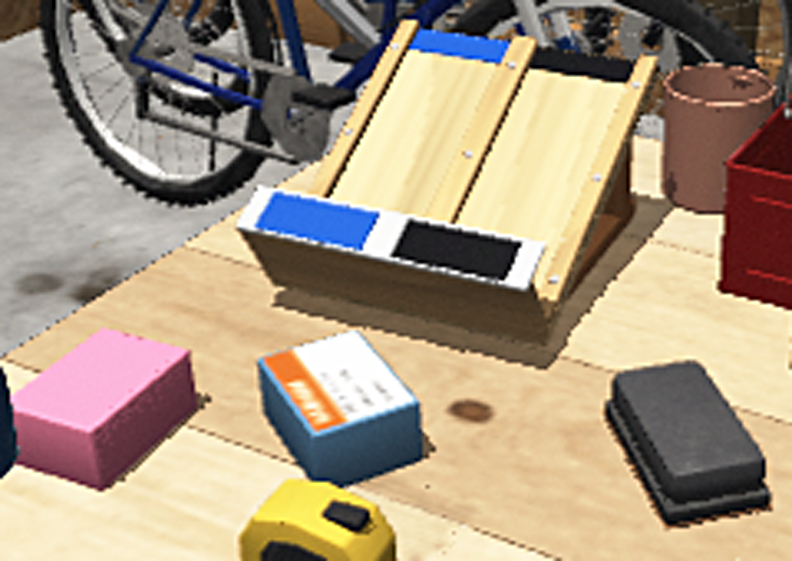

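Run:
```python
from h import *
S=lambda u,v:(130+u/3.2-.3,170+v/3.2-.3)
D=lambda u,v:(110+u/3.3-.3,130+v/3.3-.3)
np.set_printoptions(precision=4,suppress=True)
P={'lipUL':((392,352),(258,187)),'lipUR':((467,110),(545,240)),'lipDL':((440,378),(238,228)),'lipDR':((503,125),(530,290)),
'blueTopL':((55,228),(413,31)),'blueTopR':((107,135),(508,40)),'blueBotL':((90,240),(403,50)),'blueBotR':((133,150),(500,62)),'blkTopR':((187,38),(637,57)),'blkBotL':((123,108),(527,66)),
'curbLtop':((40,238),(405,20)),'curbRtop':((165,14),(655,58))}
for k,(a,b) in P.items(): print(k,*tri(S(*a),D(*b)))
print('box')
for a,b in (((630,204),(420,405)),((694,258),(314,437)),((603,318),(260,362)),((538,270),(352,330))):
    print(plane('scene',S(*a),.042),plane('side',D(*b),.042),tri(S(*a),D(*b)))
print('block')
for uv in((603,28),(641,70),(540,100),(500,72)): print(plane('scene',S(*uv),.036))
for uv in((620,372),(698,362),(765,462),(672,500)): print(plane('side',D(*uv),.036))
print('pink/tape/glue')
for uv in ((382,243),(385,228)):print(plane('scene',uv,.03))
print(plane('scene',(267,178),0),plane('side',(368,245),0),plane('scene',(376,97),.02))
```

```text
lipUL [ 0.4047 -0.1236  0.085 ] 0.0029786551185735158
lipUR [ 0.5217 -0.2926  0.0867] 0.003647735668161588
lipDL [ 0.3816 -0.14    0.0673] 0.0010518655005565525
lipDR [ 0.502  -0.3115  0.0692] 0.0027072611758757596
blueTopL [ 0.5788 -0.016   0.1299] 0.006983674325807365
blueTopR [ 0.6245 -0.0789  0.1315] 0.0019874011042452307
blueBotL [ 0.5638 -0.0284  0.1215] 0.007463596340658255
blueBotR [ 0.6125 -0.0879  0.1198] 0.003009000946885377
blkTopR [ 0.6735 -0.17    0.1326] 0.010562052170445682
blkBotL [ 0.635  -0.0995  0.1225] 0.01903012128915073
curbLtop [ 0.5764 -0.0052  0.1346] 0.00350362307957182
curbRtop [ 0.6948 -0.1695  0.1327] 0.0023438140834717938
box
[ 0.4066 -0.343   0.042 ] [ 0.4058 -0.3487  0.042 ] (array([ 0.4078, -0.3449,  0.0392]), np.float64(0.00040785886773544896))
[ 0.3458 -0.3391  0.042 ] [ 0.3435 -0.3447  0.042 ] (array([ 0.3458, -0.3408,  0.0393]), np.float64(0.0018221916576694607))
[ 0.3549 -0.2579  0.042 ] [ 0.3461 -0.2601  0.042 ] (array([ 0.3508, -0.2572,  0.0415]), np.float64(0.008025841707692674))
[ 0.4104 -0.2546  0.042 ] [ 0.4068 -0.2566  0.042 ] (array([ 0.4091, -0.2545,  0.0412]), np.float64(0.003115249165011725))
block
[ 0.5475 -0.4708  0.036 ]
[ 0.4942 -0.4564  0.036 ]
[ 0.5248 -0.3744  0.036 ]
[ 0.5674 -0.3734  0.036 ]
[ 0.5248 -0.3739  0.036 ]
[ 0.5704 -0.3899  0.036 ]
[ 0.5419 -0.4858  0.036 ]
[ 0.4807 -0.4847  0.036 ]
pink/tape/glue
[ 0.3093 -0.4221  0.03  ]
[ 0.3309 -0.4638  0.03  ]
[ 0.6678 -0.4012  0.    ] [ 0.6751 -0.4166  0.    ] [ 0.7042 -0.939   0.02  ]
```

Call:
servo_tool --pt "30 -25 30 -0.05 -1" --pt "60 -50 60 -0.1 -1" --pt "90 -75 90 -0.15 -1" --pt "125 -100 100 -0.2 -1" --pt "155 -125 100 -0.25 -1" --pt "185 -150 100 -0.3 -1" --pt "210 -185 100 -0.35 -1" --pt "230 -220 100 -0.4 -1" --pt "245 -255 100 -0.45 -1" --pt "255 -290 100 -0.5 -1" --squeeze 40

```text
clock: 0.98
position: [0.4732, 0.3005, 0.331]
tool_rot: [-3.141, 0.0, 2.28]
force: [1.3, -0.3, 0.5]
grip_width: 0.0856
```

Call:
servo_tool --pt "0 -40 5 -0.08 -1" --pt "0 -80 10 -0.16 -1" --pt "0 -120 15 -0.24 -1" --pt "0 -160 20 -0.32 -1" --pt "0 -200 30 -0.4 -1" --pt "0 -240 30 -0.48 -1" --pt "0 -280 30 -0.56 -1" --pt "-10 -320 30 -0.64 -1" --pt "-20 -360 30 -0.7 -1" --pt "-25 -390 30 -0.76 -1"

```text
clock: 1.82
position: [0.4455, -0.0907, 0.3614]
tool_rot: [3.142, -0.0, 1.518]
force: [1.2, -0.1, 0.3]
grip_width: 0.0852
```

Run:
```python
from h import *
np.set_printoptions(precision=4,suppress=True)
s=bot.observe();print(s['clock'],s['position'],s['tool_rot'],s['qpos'])
import pickle
c=bot.calibration('wrist');pickle.dump(c,open('w1.pkl','wb'));im=bot.grab_frame('wrist');cv2.imwrite('pics/w1.png',im);print(c['T'])
```

```text
1.8167 [ 0.4455 -0.0907  0.3614] [ 3.1416 -0.0001  1.5176] [-0.4039  0.1168  0.5321  1.8592 -0.0641  1.1824  0.0962]
[[ 0.9985 -0.0527 -0.0146  0.4493]
 [-0.0547 -0.9583 -0.2805 -0.0193]
 [ 0.0008  0.2809 -0.9597  0.5024]
 [ 0.      0.      0.      1.    ]]
```

View pics/w1.png

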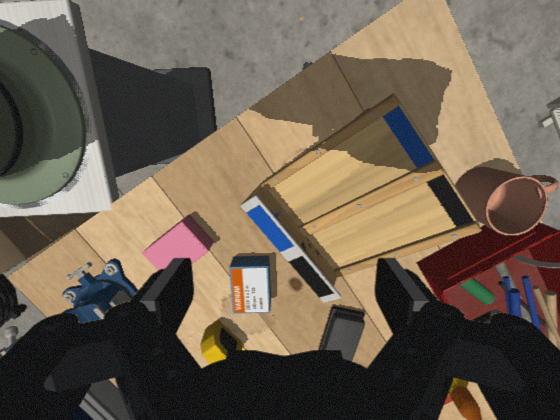

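The wrist view shows the rack (lip at about (290,250)), the blue box at (250,285), the pink box at (180,242), and part of the sanding block at (343,330). Three boxes could be the one meant: light blue with an orange and white top at scene (323,256), small and light blue but far from the rack at scene (376,97), and pink at scene (341,313). The first fits, being blue and nearest the rack. I'll enlarge it to confirm and measure.

Run:
```python
import cv2
a=cv2.imread('pics/w1.png')
cv2.imwrite('pics/c3.png',cv2.resize(a[80:320,220:490],None,fx=2.5,fy=2.5,interpolation=cv2.INTER_CUBIC))
cv2.imwrite('pics/c4.png',cv2.resize(a[240:370,210:380],None,fx=4.5,fy=4.5,interpolation=cv2.INTER_CUBIC))
```

```text
(no output)
```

View pics/c3.png

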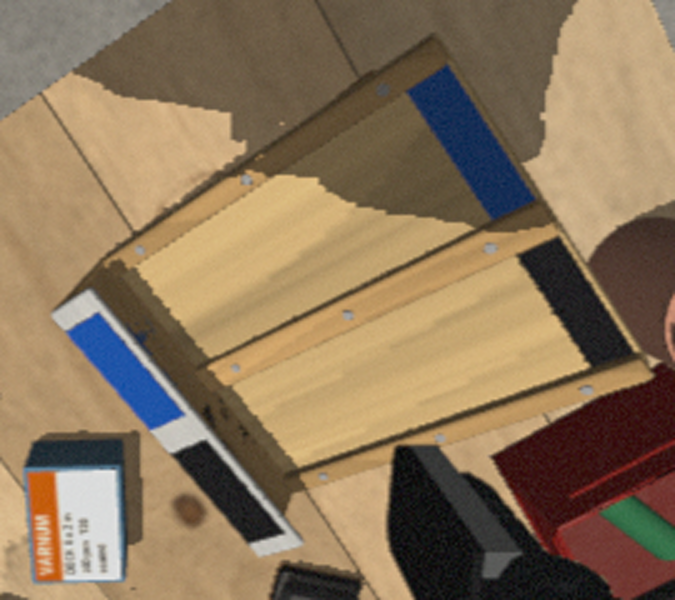

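View pics/c4.png

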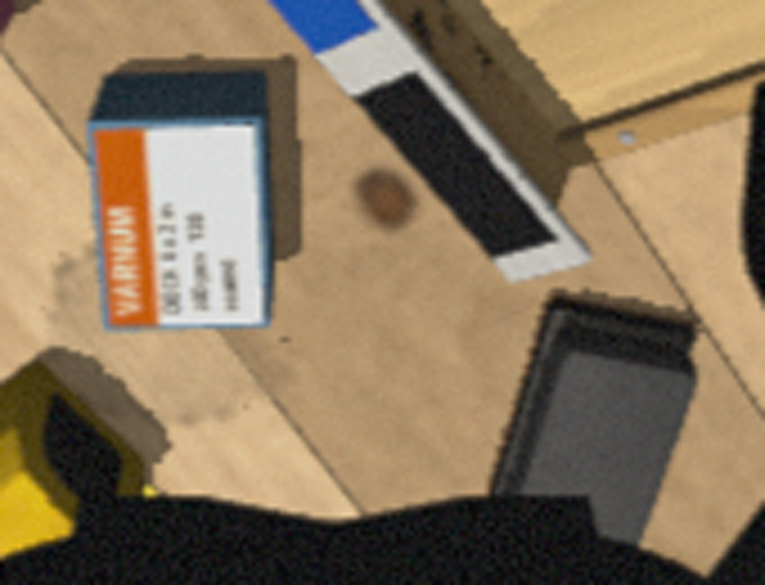

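Run:
```python
from h import *
import pickle
np.set_printoptions(precision=4,suppress=True)
c=pickle.load(open('w1.pkl','rb'))
B=lambda p:(210+p[0]/4.5-.4,240+p[1]/4.5-.4)
R=lambda p:(220+p[0]/2.5-.3,80+p[1]/2.5-.3)
q=np.array([plane('w',B(p),.042,c)[:2] for p in((91,122),(267,118),(270,326),(106,328))]);print(q,q.mean(0),np.degrees(np.arctan2(*((q[0]+q[1]-q[2]-q[3])[::-1]))))
l=np.array([plane('w',R(p),.088,c)[:2] for p in((92,290),(302,546))]);m=l.mean(0);d=l[0]-l[1];print('lip',l,m,np.linalg.norm(d),np.degrees(np.arctan2(d[1],d[0]))-90)
u=np.array([plane('w',R(p),.130,c)[:2] for p in((450,65),(535,205),(560,238),(637,352))]);print('up',u,u.mean(0))
v=u.mean(0)-m;print('uphill',np.linalg.norm(v),np.degrees(np.arctan2(v[1],v[0])),'exp len',.2031+.0079)
d=u[0]-u[3];print(np.linalg.norm(d),np.degrees(np.arctan2(d[1],d[0]))-90)
e=v/np.linalg.norm(v);print('origins',m+.0079*e,u.mean(0)-.2031*e)
k=np.array([plane('w',B(p),.036,c)[:2] for p in((567,350),(692,375))]);print('blk',k)
```

```text
[[ 0.3477 -0.2522]
 [ 0.4122 -0.2541]
 [ 0.4074 -0.3422]
 [ 0.3444 -0.3396]] [ 0.3779 -0.297 ] 87.3281880333195
lip [[ 0.4061 -0.1227]
 [ 0.5218 -0.2912]] [ 0.4639 -0.207 ] 0.2044035193683452 34.47384225384319
up [[ 0.5831 -0.015 ]
 [ 0.6273 -0.0818]
 [ 0.6409 -0.0987]
 [ 0.6854 -0.16  ]] [ 0.6342 -0.0889]
uphill 0.20722523589009614 34.747496666825285 exp len 0.211
0.17750970040693806 35.20701184383381
origins [ 0.4704 -0.2025] [ 0.4673 -0.2046]
blk [[ 0.5221 -0.3637]
 [ 0.5712 -0.3779]]
```

Call:
servo_tool --pt "-10 -35 -15 0 -1" --pt "-20 -70 -30 0 -1" --pt "-31 -103 -50 0 -1" --pt "-42 -133 -75 0.005 -1" --pt "-52 -162 -102 0.005 -1" --pt "-62 -188 -132 0.005 -1" --pt "-68 -204 -168 0.005 -1" --pt "-68 -207 -207 0.005 -1" --pt "-68 -207 -245 0.005 -1" --pt "-68 -207 -270 0.005 -1"

```text
clock: 2.7
position: [0.3777, -0.2943, 0.0881]
tool_rot: [-3.139, -0.001, 1.527]
force: [0.4, 0.8, 0.0]
grip_width: 0.0855
```

Run:
```python
from h import *
import pickle
np.set_printoptions(precision=4,suppress=True)
s=bot.observe();print(s['clock'],s['position'],s['tool_rot'],s['qpos'])
c=bot.calibration('wrist');pickle.dump(c,open('w2.pkl','wb'));im=bot.grab_frame('wrist');cv2.imwrite('pics/w2.png',im)
```

```text
2.7 [ 0.3777 -0.2943  0.0881] [-3.1388 -0.001   1.5269] [ 0.2046  0.5742  0.4468  2.1082 -0.4595  0.5561  0.9418]
```

View pics/w2.png

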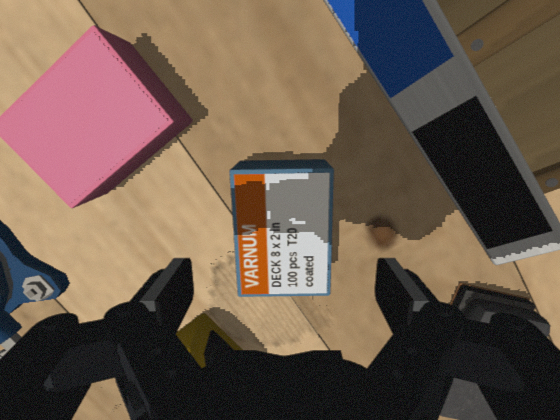

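Run:
```python
from h import *
import pickle
np.set_printoptions(precision=4,suppress=True)
c=pickle.load(open('w2.pkl','rb'))
q=np.array([plane('w',p,.042,c)[:2] for p in((231,173),(333,171.5),(330.5,295),(239,296.5))]);print(q,q.mean(0),np.degrees(np.arctan2(*((q[0]+q[1]-q[2]-q[3])[::-1]))))
```

```text
[[ 0.347  -0.2547]
 [ 0.4094 -0.2566]
 [ 0.4077 -0.3424]
 [ 0.3445 -0.3408]] [ 0.3772 -0.2986] 88.56746441046424
```

Call:
servo_tool --pt "0 -1 -25 0.015 -1" --pt "0 -1 -50 0.015 -1" --pt "0 -1 -70 0.015 -1" --pt "0 -1 -81 0.015 -1" --pt "0 -1 -81 0.015 -1" --pt "0 -1 -81 0.015 0.6" --pt "0 -1 -81 0.015 0.6" --pt "0 -1 -81 0.015 0.6" --pt "0 -1 -81 0.015 0.6" --pt "0 -1 -81 0.015 0.6" --squeeze 30

```text
clock: 3.58
position: [0.3795, -0.2959, 0.0116]
tool_rot: [3.14, 0.001, 1.543]
force: [-2.3, -0.0, 9.3]
grip_width: 0.0642
```

Run:
```python
from h import *
s=bot.observe();print(s['clock'],s['position'],s['tool_rot'],s['grip_width'],s['force'])
im=bot.grab_frame('side');cv2.imwrite('pics/s3.png',cv2.resize(im[130:300,110:350],None,fx=3.3,fy=3.3))
```

```text
3.5833 [ 0.37950131 -0.29594542  0.01161553] [3.14021613e+00 7.66080483e-04 1.54285186e+00] 0.06421227522214104 [-2.2917631  -0.03738601  9.30779675]
```

View pics/s3.png

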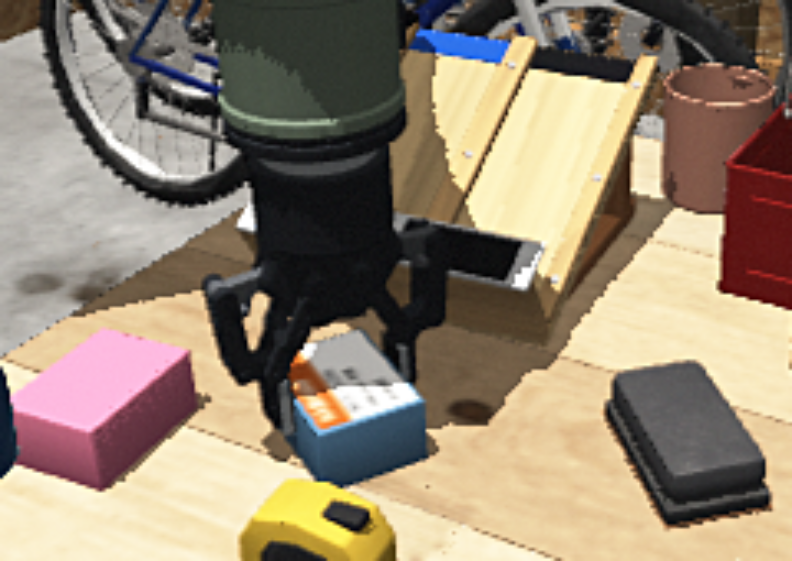

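Call:
servo_tool --pt "0 0 8 0 0.6" --pt "0 0 30 0 0.6" --pt "0 0 60 0 0.6" --pt "0 0 95 -0.05 0.6" --pt "0 0 130 -0.13 0.6" --pt "10 12 160 -0.22 0.6" --pt "30 37 180 -0.32 0.6" --pt "52 64 185 -0.42 0.6" --pt "75 92 185 -0.52 0.6" --pt "97 120 185 -0.62 0.6" --squeeze 30

```text
clock: 4.47
position: [0.4772, -0.1737, 0.1971]
tool_rot: [3.14, -0.002, 0.918]
force: [-0.2, -1.3, -3.3]
grip_width: 0.0644
```

Call:
servo_tool --pt "20 25 0 -0.1 0.6" --pt "40 50 0 -0.2 0.6" --pt "55 70 0 -0.25 0.6" --pt "68 83 -3 -0.3 0.6" --pt "75 92 -6 -0.315 0.6" --pt "75 92 -10 -0.315 0.6" --pt "75 92 -20 -0.315 0.6" --pt "75 92 -30 -0.315 0.6" --pt "75 92 -40 -0.315 0.6" --pt "75 92 -40 -0.315 0.6"

```text
clock: 5.3
position: [0.5497, -0.084, 0.1535]
tool_rot: [-3.14, 0.002, 0.607]
force: [-0.9, 0.6, -3.2]
grip_width: 0.0643
```

Run:
```python
from h import *
s=bot.observe();print(s['clock'],s['position'],s['tool_rot'],s['grip_width'],s['force'])
im=bot.grab_frame('side');cv2.imwrite('pics/s4.png',cv2.resize(im[60:270,130:350],None,fx=2.8,fy=2.8))
im=bot.grab_frame('scene');cv2.imwrite('pics/a4.png',cv2.resize(im[130:310,100:340],None,fx=3.2,fy=3.2))
```

```text
5.3 [ 0.54972817 -0.08396521  0.1534556 ] [-3.13987445e+00  1.81623231e-03  6.06846122e-01] 0.0643324726110199 [-0.87417329  0.62325021 -3.22950789]
```

View pics/s4.png

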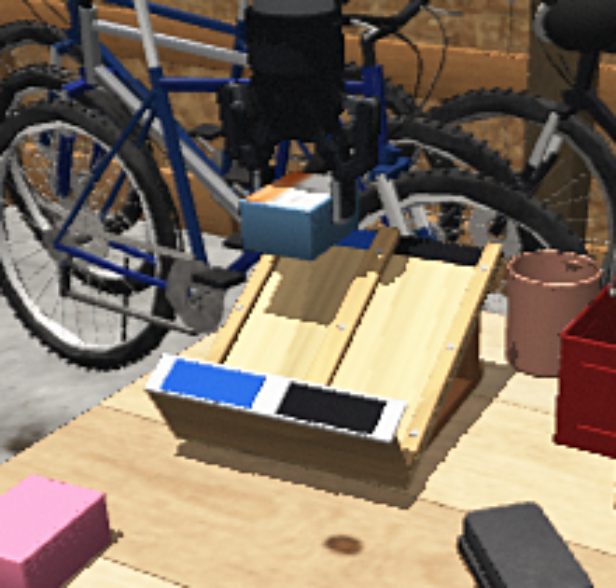

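View pics/a4.png

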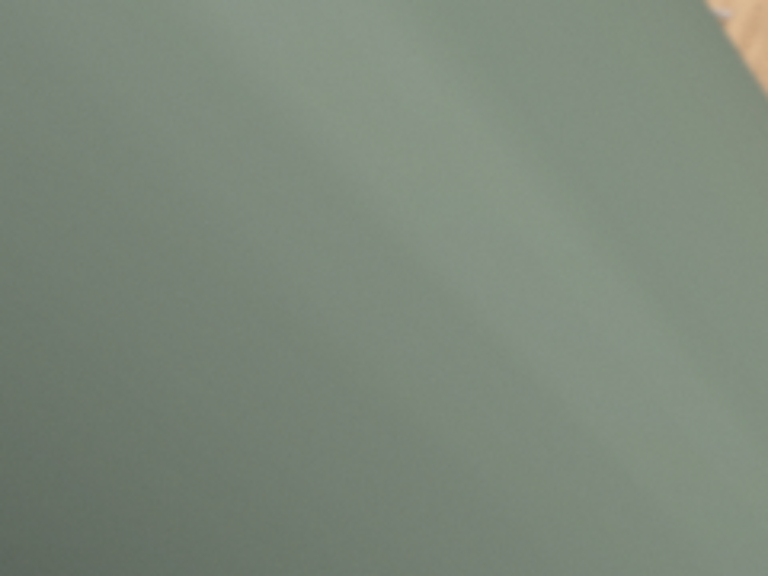

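Call:
servo_tool --pt "0 0 -10 0 0.6" --pt "0 0 -18 0 0.6" --pt "0 0 -24 0 0.6" --pt "0 0 -27 0 0.6" --pt "0 0 -30 0 0.6" --pt "0 0 -32 0 0.6" --pt "0 0 -34 0 0.6" --pt "0 0 -36 0 0.6" --pt "0 0 -38 0 0.6" --pt "0 0 -38 0 0.6" --squeeze 20

```text
clock: 6.23
position: [0.5487, -0.085, 0.1172]
tool_rot: [-3.14, 0.003, 0.606]
force: [-19.4, -6.2, 15.3]
grip_width: 0.0646
```

Run:
```python
from h import *
s=bot.observe();print(s['clock'],s['position'],s['tool_rot'],s['grip_width'],s['force'])
im=bot.grab_frame('side');cv2.imwrite('pics/s5.png',cv2.resize(im[60:270,130:350],None,fx=2.8,fy=2.8))
```

```text
6.2333 [ 0.54868954 -0.08504762  0.11715604] [-3.13968518  0.00330505  0.6060663 ] 0.06457963087196597 [-19.40230119  -6.18785352  15.34532986]
```

View pics/s5.png

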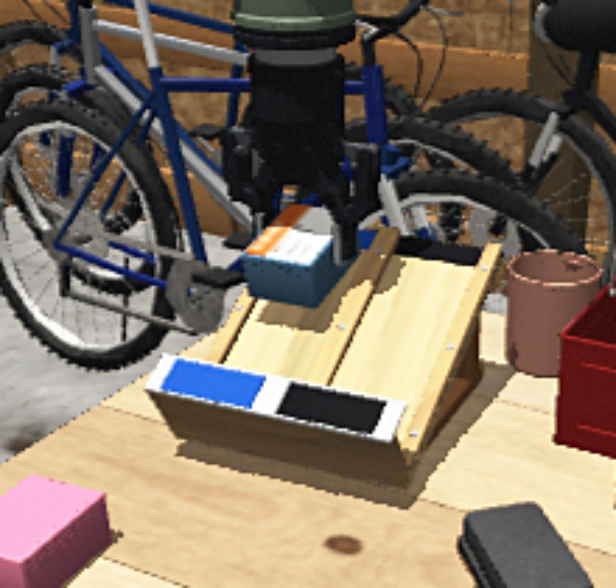

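Call:
servo_tool --pt "0 0 -2 0 0.6" --pt "0 0 -4 0 0.6" --pt "0 0 -5 0 0.6" --pt "0 0 -6 0 0.6" --pt "0 0 -7 0 0.6" --pt "0 0 -8 0 0.6" --pt "0 0 -9 0 0.6" --pt "0 0 -10 0 0.6" --pt "0 0 -11 0 0.6" --pt "0 0 -11 0 0.6"

```text
clock: 7.12
position: [0.5482, -0.0853, 0.1061]
tool_rot: [-3.139, 0.004, 0.606]
force: [-21.5, -6.7, 13.9]
grip_width: 0.0643
```

Run:
```python
from h import *
s=bot.observe();print(s['clock'],s['position'],s['tool_rot'],s['grip_width'],s['force'])
im=bot.grab_frame('side');cv2.imwrite('pics/s6.png',cv2.resize(im[110:230,170:320],None,fx=5,fy=5))
im=bot.grab_frame('wrist');cv2.imwrite('pics/w6.png',im)
```

```text
7.1167 [ 0.54821978 -0.08527975  0.10612318] [-3.13941602  0.00399842  0.60572329] 0.06432092071215476 [-21.45227341  -6.65527401  13.94974119]
```

View pics/s6.png

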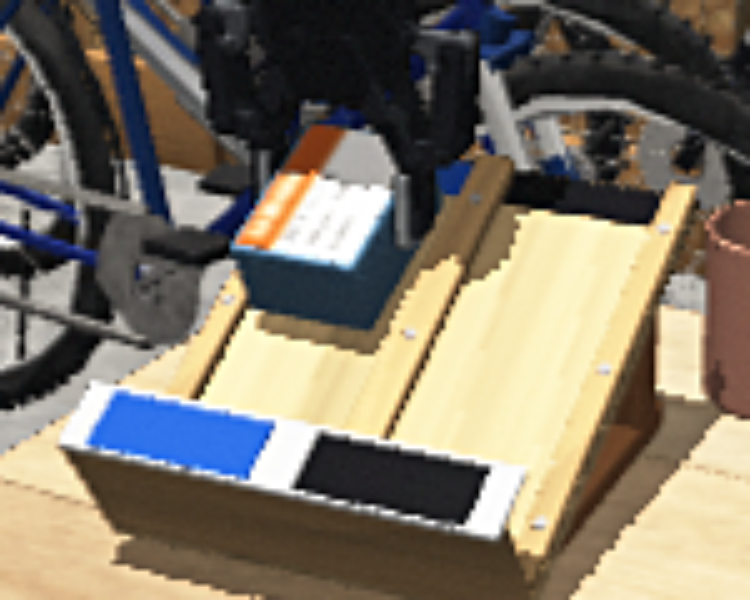

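View pics/w6.png

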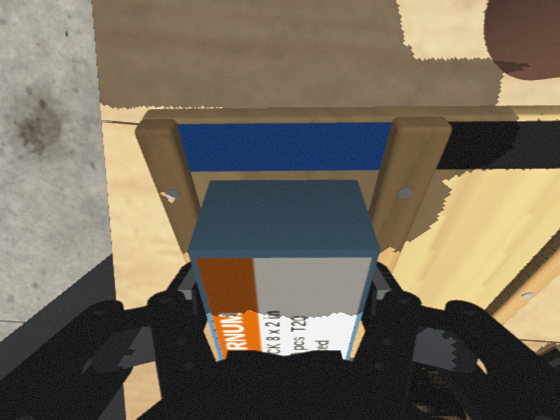

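Call:
servo_tool --pt "0 0 -1 0 0.6" --pt "0 0 -2 0 0.6" --pt "0 0 -3 0 0.6" --pt "0 0 -4 0 0.6" --pt "0 0 -4 0 0.6" --pt "0 0 -4 0 0.6" --pt "0 0 -4 0 0.6" --pt "0 0 -4 0 0.6" --pt "0 0 -4 0 0.6" --pt "0 0 -4 0 0.6"

```text
clock: 8.05
position: [0.5482, -0.0852, 0.1021]
tool_rot: [-3.139, 0.004, 0.606]
force: [-21.6, -7.6, 13.6]
grip_width: 0.0644
```

Run:
```python
from h import *
s=bot.observe();print(s['clock'],s['position'],s['tool_rot'],s['grip_width'],s['force'],s['moment'])
im=bot.grab_frame('side');cv2.imwrite('pics/s7.png',cv2.resize(im[110:230,170:320],None,fx=5,fy=5))
```

```text
8.05 [ 0.54823816 -0.08523834  0.10212662] [-3.13944269  0.00404344  0.60582002] 0.06438460373909378 [-21.60581599  -7.61658123  13.57307185] [-1.07821997  3.93533326  0.1633945 ]
```

View pics/s7.png

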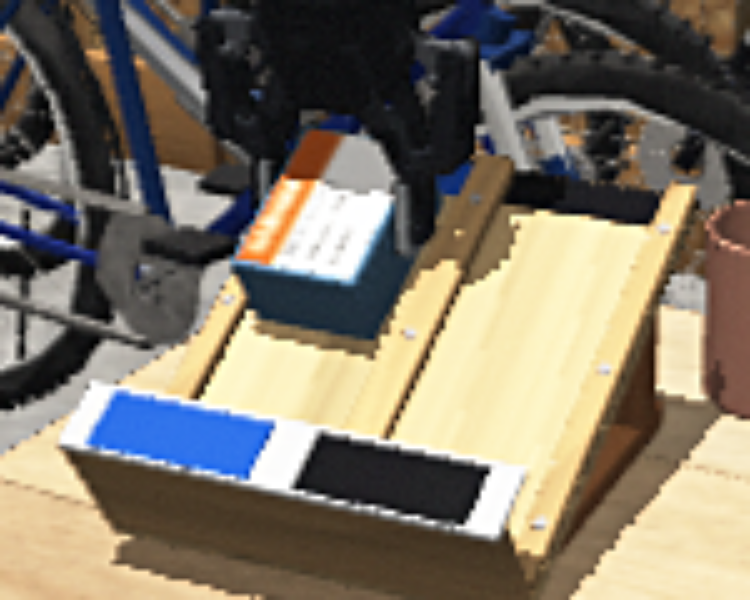

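```bash
cat >> h.py <<'E'
a=np.radians(34.8);t=np.radians(28)
X=np.array([np.cos(a)*np.cos(t),np.sin(a)*np.cos(t),np.sin(t)]);Y=np.array([-np.sin(a),np.cos(a),0]);Z=np.cross(X,Y)
RC=np.stack([X,Y,Z],1);O=np.array([.470,-.203,.022])
def ch(p): return RC.T@(np.array(p)-O)
def yplane(n,uv,y,c=None):
    o,d=ray(n,uv,c);o=ch(o);d=RC.T@d;return (o+d*(y-o[1])/d[1])*1000
def chproj(n,p): return proj(n,O+RC@np.array(p))
E
python3 - <<'E'
from h import *
np.set_printoptions(precision=1,suppress=True)
G=lambda u,v:(170+u/5-.4,110+v/5-.4)
for nm,uv in(('front top R',(362,280)),('front bot R',(376,338)),('front topmid',(395,195))):
    print(nm,yplane('side',G(*uv),.018),yplane('side',G(*uv),.020))
print('lipcheck',chproj('side',(.024,.104,.062)),chproj('side',(.024,-.104,.062)),G(97,382),G(525,467))
p=bot.observe()['position'];print('tcp chute',ch(p)*1000)
for x,z in((.12,.042),(.12,0)): print([ (v[0]-170)*5 if i==0 else 0 for i,v in enumerate([chproj('side',(x,.018,z))])], (chproj('side',(x,.018,z))[1]-110)*5)
E
```

```text
front top R [117.7  18.   37.6] [120.1  20.   34.3]
front bot R [111.7  18.    2.3] [114.1  20.   -1.3]
front topmid [162.7  18.   46. ] [165.4  20.   42.7]
lipcheck (np.float64(187.8142132282802), np.float64(184.54279372846935)) (np.float64(274.74412304424715), np.float64(202.38455096486882)) (189.0, 186.0) (274.6, 203.0)
tcp chute [153.7  52.1   9. ]
[np.float64(359.56174273459595)] 268.0204024678318
[np.float64(381.90071868484694)] 325.5025213053665
```

Run:
```python
from h import *
im=bot.grab_frame('side');s=6
u0,v0=190,115
cr=cv2.resize(im[v0:v0+85,u0:u0+110],None,fx=s,fy=s,interpolation=cv2.INTER_CUBIC)
P=lambda p:tuple(int(round(q)) for q in ((chproj('side',p)[0]+1.0-u0+.5)*s,(chproj('side',p)[1]+1.0-v0+.5)*s))
for d,col in((0,(0,255,0)),(np.radians(10),(0,0,255))):
  x0=.116;  # downhill bottom
  def q(l,z,y):
    # rotate about uphill bottom edge by d (raised front)
    l-= .09; return (x0+.09+l*np.cos(d)+z*np.sin(d), y, -l*np.sin(d)+z*np.cos(d))
  for y in(.018,.082):
    pts=[P(q(0,0,y)),P(q(0,.042,y)),P(q(.09,.042,y))]
    cv2.polylines(cr,[np.array(pts)],False,col,1)
  cv2.line(cr,P(q(0,0,.018)),P(q(0,0,.082)),col,1);cv2.line(cr,P(q(0,.042,.018)),P(q(0,.042,.082)),col,1)
cv2.imwrite('pics/s8.png',cr)
```

```text
(no output)
```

View pics/s8.png

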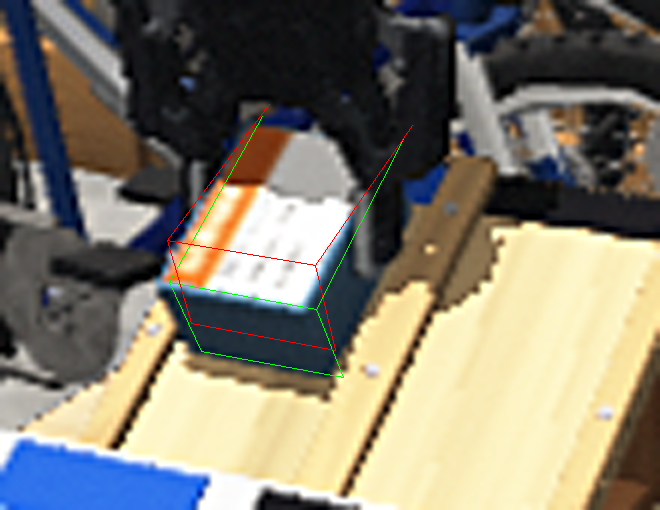

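Call:
servo_tool --pt "-3 -2 -2 0 0.6" --pt "-9 -6 -6 0 0.6" --pt "-15 -10 -10 0 0.6" --pt "-22 -15 -14 0 0.6" --pt "-29 -20 -19 0 0.6" --pt "-36 -25 -23 0 0.6" --pt "-44 -30 -28 0 0.6" --pt "-51 -35 -33 0 0.6" --pt "-58 -40 -37 0 0.6" --pt "-58 -40 -37 0 0.6"

```text
clock: 8.98
position: [0.492, -0.1248, 0.0652]
tool_rot: [3.142, 0.0, 0.606]
force: [-6.7, -6.1, 2.3]
grip_width: 0.0642
```

```bash
cat > look.py <<'E'
from h import *
import sys
k=sys.argv[1]
s=bot.observe();print(round(s['clock'],2),s['position'].round(4),s['tool_rot'].round(3),s['grip_width'].round(4),s['force'].round(1),'ch',(ch(s['position'])*1000).round(1),'fch',(RC.T@s['force']).round(1))
im=bot.grab_frame('side');cv2.imwrite(f'pics/{k}.png',cv2.resize(im[110:260,150:330],None,fx=4,fy=4,interpolation=cv2.INTER_CUBIC))
E
python3 look.py s9
```

```text
Traceback (most recent call last):
  File "look.py", line 4, in <module>
    s=bot.observe();print(round(s['clock'],2),s['position'].round(4),s['tool_rot'].round(3),s['grip_width'].round(4),s['force'].round(1),'ch',(ch(s['position'])*1000).round(1),'fch',(RC.T@s['force']).round(1))
                                                                                            ^^^^^^^^^^^^^^^^^^^^^
AttributeError: 'float' object has no attribute 'round'
```

```bash
sed -i "s/s\['grip_width'\].round(4)/round(s['grip_width'],4)/" look.py; python3 look.py s9
```

```text
8.98 [ 0.492  -0.1248  0.0652] [3.142 0.    0.606] 0.0642 [-6.7 -6.1  2.3] ch [75.6 51.7  8.7] fch [-6.9 -1.2  6.3]
```

View pics/s9.png

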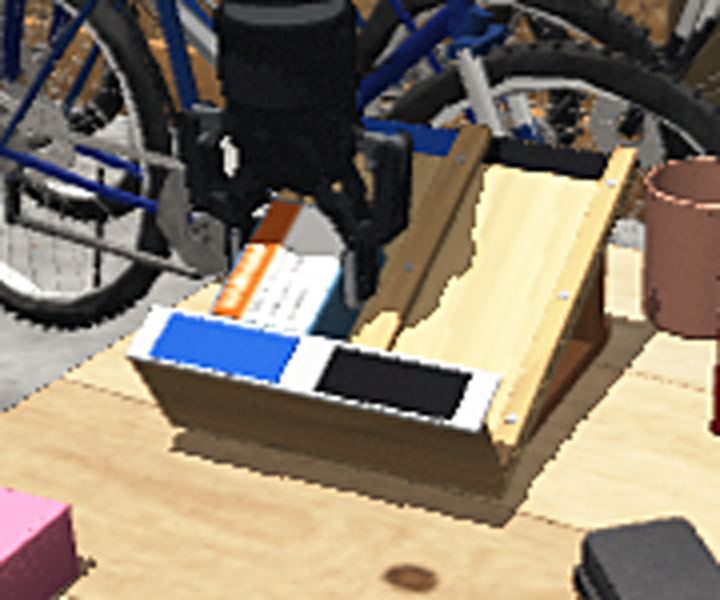

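Call:
servo_tool --pt "-4 -3 -3 0 0.6" --pt "-9 -6 -6 0 0.6" --pt "-13 -9 -8 0 0.6" --pt "-17 -12 -11 0 0.6" --pt "-20 -14 -13 0 0.6" --pt "-23 -16 -15 0 0.6" --pt "-25 -17 -16 0 0.6" --pt "-27 -19 -17 0 0.6" --pt "-28 -20 -18 0 0.6" --pt "-28 -20 -18 0 0.6"

```text
clock: 9.87
position: [0.4682, -0.1421, 0.0492]
tool_rot: [3.141, -0.006, 0.609]
force: [1.2, 14.2, 50.5]
grip_width: 0.0646
```

```bash
python3 look.py s10
```

```text
9.87 [ 0.4682 -0.1421  0.0492] [ 3.141 -0.006  0.609] 0.0646 [ 1.2 14.2 50.5] ch [42.1 51.   8.4] fch [31.7 10.9 40.3]
```

View pics/s10.png

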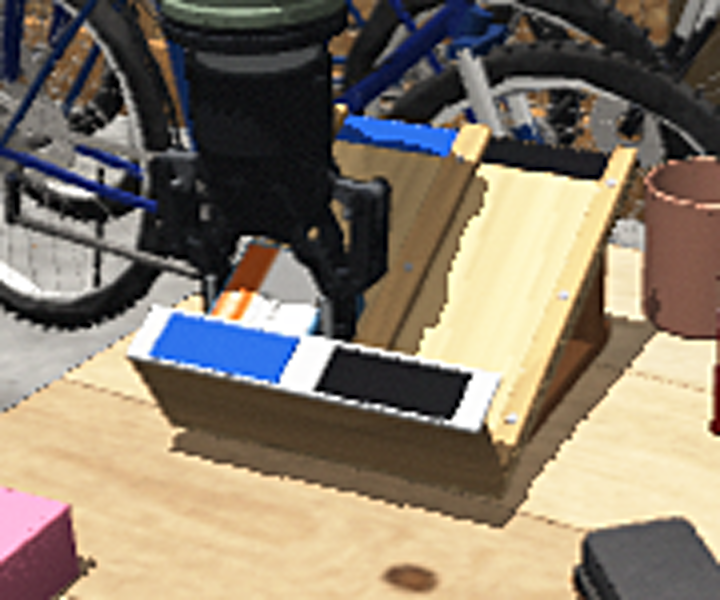

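Call:
servo_tool --pt "0 0 0 0 -1" --pt "0 0 0 0 -1" --pt "0 0 0 0 -1" --pt "0 0 0 0 -1" --pt "0 0 0 0 -1" --pt "0 0 8 0 -1" --pt "0 0 20 0 -1" --pt "0 0 45 0 -1" --pt "0 0 80 0 -1" --pt "0 0 110 0 -1"

```text
clock: 10.75
position: [0.4644, -0.144, 0.1591]
tool_rot: [-3.141, 0.001, 0.607]
force: [1.0, 0.9, 0.2]
grip_width: 0.0853
```

```bash
python3 look.py s11
```

```text
10.75 [ 0.4644 -0.144   0.1591] [-3.141e+00  1.000e-03  6.070e-01] 0.0853 [1.  0.9 0.2] ch [ 90.   51.6 107.5] fch [ 1.2  0.2 -0.4]
```

View pics/s11.png

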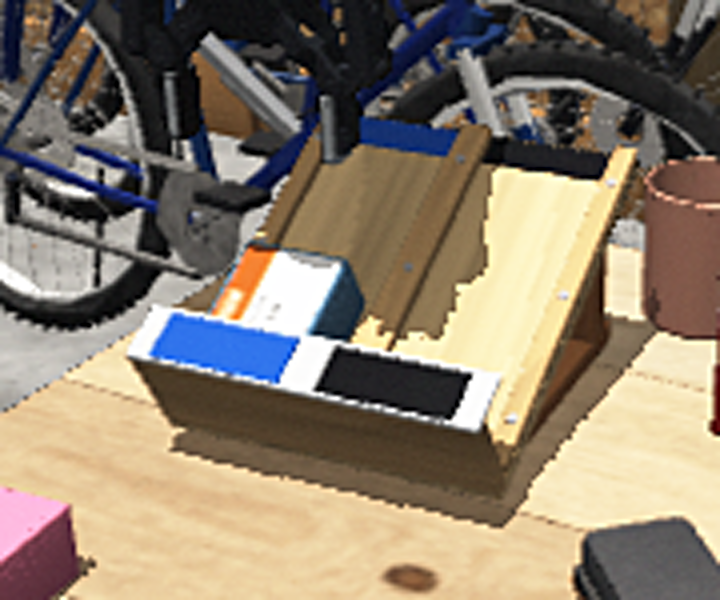

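Run:
```python
from h import *
np.set_printoptions(precision=1,suppress=True)
for uv in ((343,262),(275,247),(362,305)):
  p=(150+uv[0]/4-.4-1,110+uv[1]/4-.4-1)
  for y in(.016,.019,.022,.080,.083,.086): print(uv,yplane('side',p,y))
c=bot.calibration('wrist');im=bot.grab_frame('wrist');cv2.imwrite('pics/w11.png',im)
import pickle;pickle.dump(c,open('w11.pkl','wb'))
```

```text
(343, 262) [79.8 16.  53.6]
(343, 262) [83.2 19.  48.6]
(343, 262) [86.6 22.  43.7]
(343, 262) [152.   80.  -51.9]
(343, 262) [155.4  83.  -56.8]
(343, 262) [158.8  86.  -61.7]
(275, 247) [ 36.5  16.  118.7]
(275, 247) [ 39.6  19.  114.3]
(275, 247) [ 42.7  22.  109.8]
(275, 247) [102.   80.   23.5]
(275, 247) [105.1  83.   19. ]
(275, 247) [108.1  86.   14.6]
(362, 305) [80.3 16.  13.6]
(362, 305) [83.7 19.   8.4]
(362, 305) [87.1 22.   3.1]
(362, 305) [152.7  80.  -98.1]
(362, 305) [ 156.1   83.  -103.3]
(362, 305) [ 159.4   86.  -108.6]
```

View pics/w11.png

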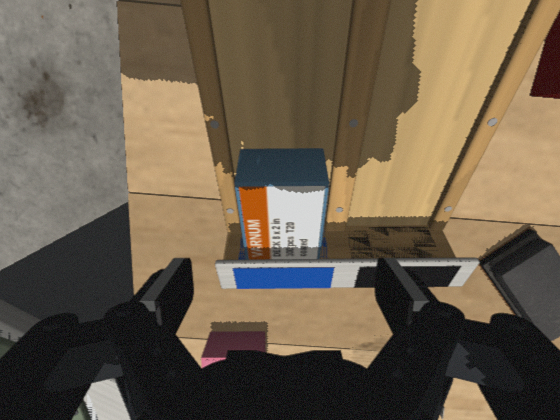

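Run:
```python
from h import *
import pickle
np.set_printoptions(precision=1,suppress=True)
c=pickle.load(open('w11.pkl','rb'))
def zc(uv,z):
    o,d=ray('w',uv,c);o=ch(o);d=RC.T@d;return (o+d*(z-o[2])/d[2])*1000
for uv,z in(((241,150),0),((325,149),0),((238,189),.042),((328,189),.042),((217,261),.062),((477,259),.062)): print(uv,zc(uv,z))
im=cv2.imread('pics/w11.png');cv2.imwrite('pics/c11.png',cv2.resize(im[130:300,190:360],None,fx=4,fy=4,interpolation=cv2.INTER_CUBIC))
```

```text
(241, 150) [87.2 82.6  0. ]
(325, 149) [87.8 17.6  0. ]
(238, 189) [83.6 81.  42. ]
(328, 189) [83.3 19.4 42. ]
(217, 261) [ 28.6 100.7  62. ]
(477, 259) [ 29.7 -97.3  62. ]
```

View pics/c11.png

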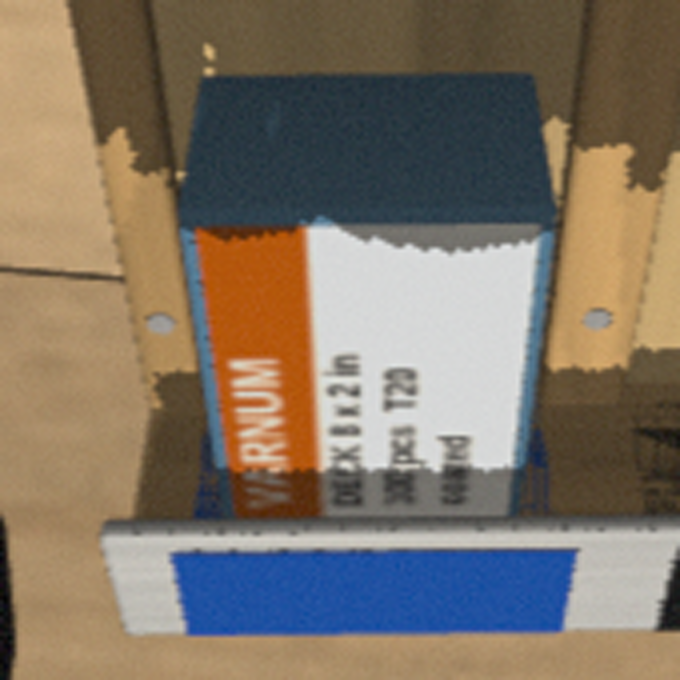

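Call:
servo_tool --pt "5 -20 20 0.05 -1" --pt "12 -50 30 0.12 -1" --pt "20 -82 30 0.2 -1" --pt "28 -115 30 0.3 -1" --pt "36 -150 25 0.4 -1" --pt "44 -183 15 0.5 -1" --pt "52 -215 0 0.6 -1" --pt "60 -245 -15 0.68 -1" --pt "66 -268 -30 0.685 -1" --pt "68 -275 -40 0.685 -1"

```text
clock: 11.68
position: [0.5318, -0.4223, 0.1157]
tool_rot: [-3.14, 0.001, 1.29]
force: [-1.0, -0.6, 0.2]
grip_width: 0.0851
```

Run:
```python
from h import *
import pickle
np.set_printoptions(precision=4,suppress=True)
s=bot.observe();print(s['clock'],s['position'],s['tool_rot'],s['qpos'])
c=bot.calibration('wrist');pickle.dump(c,open('w12.pkl','wb'));im=bot.grab_frame('wrist');cv2.imwrite('pics/w12.png',im)
```

```text
11.6833 [ 0.5318 -0.4223  0.1157] [-3.1404  0.0013  1.2903] [ 0.2625  0.8078  0.5382  1.5557 -0.4843  0.9147  0.6841]
```

View pics/w12.png

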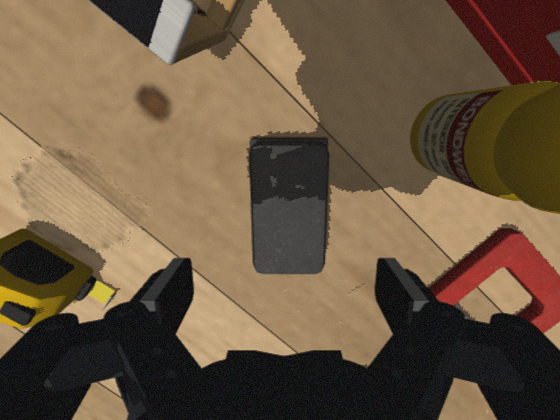

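Run:
```python
from h import *
import pickle
np.set_printoptions(precision=4,suppress=True)
c=pickle.load(open('w12.pkl','rb'))
im=cv2.imread('pics/w12.png');cr=im[120:300,220:360]
g=np.clip(cr.astype(float)*1.8,0,255).astype(np.uint8)
cv2.imwrite('pics/c12.png',cv2.resize(g,None,fx=3.3,fy=3.3,interpolation=cv2.INTER_CUBIC))
p=plane('w',(432,288),.03,c);d=p[:2]-np.array([.532,-.419]);a=1.2903-np.pi/2
print('red',p,'jaw coord',d@[np.cos(a),np.sin(a)],'len',d@[-np.sin(a),np.cos(a)])
```

```text
red [ 0.6317 -0.5193  0.03  ] jaw coord 0.12353666958901742 len -0.06881410462239924
```

View pics/c12.png

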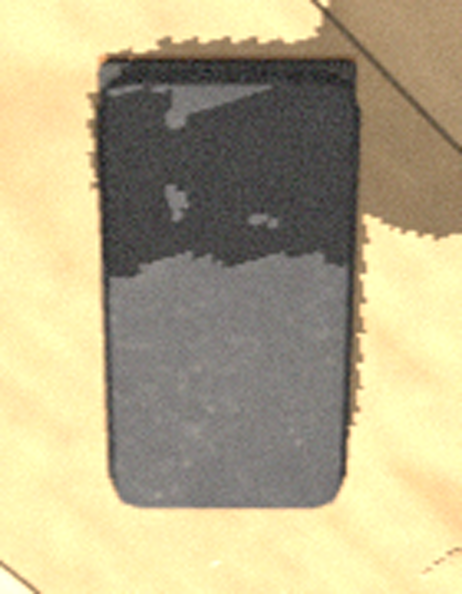

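Run:
```python
from h import *
import pickle
np.set_printoptions(precision=4,suppress=True)
c=pickle.load(open('w12.pkl','rb'))
q=np.array([plane('w',(220+u/3.3-.3,120+v/3.3-.3),.036,c)[:2] for u,v in((102,90),(355,86),(344,507),(112,507))])
print(q,q.mean(0),np.degrees(np.arctan2(*((q[0]+q[1]-q[2]-q[3])[::-1]))),np.linalg.norm(q[0]-q[3]),np.linalg.norm(q[0]-q[1]))
```

```text
[[ 0.5233 -0.3672]
 [ 0.5755 -0.3814]
 [ 0.5489 -0.4779]
 [ 0.4951 -0.4623]] [ 0.5357 -0.4222] 74.05198337681072 0.09922142118985229 0.054046628966967776
```

Call:
servo_tool --pt "2 0 -25 0 -1" --pt "4 0 -55 0 -1" --pt "4 0 -80 0 -1" --pt "4 0 -98 0 -1" --pt "4 0 -108 0 -1" --pt "4 0 -108 0 -1" --pt "4 0 -108 0 0.6" --pt "4 0 -108 0 0.6" --pt "4 0 -108 0 0.6" --pt "4 0 -108 0 0.6" --squeeze 30

```text
clock: 12.57
position: [0.5377, -0.4189, 0.0111]
tool_rot: [3.14, 0.0, 1.293]
force: [-1.6, 1.3, 5.2]
grip_width: 0.059
```

Call:
servo_tool --pt "0 0 0 0 0.6" --pt "0 0 0 0 0.6" --pt "0 0 8 0 0.6" --pt "0 0 20 0 0.6" --pt "0 0 35 0 0.6" --pt "0 0 50 0 0.6" --pt "0 0 60 0 0.6" --pt "0 0 60 0 0.6" --pt "0 0 60 0 0.6" --pt "0 0 60 0 0.6"

```text
clock: 13.4
position: [0.5369, -0.4183, 0.0689]
tool_rot: [-3.141, -0.0, 1.293]
force: [-0.4, 0.7, -1.7]
grip_width: 0.0588
```

Run:
```python
from h import *
s=bot.observe();print(s['clock'],s['position'],s['tool_rot'],s['grip_width'],s['force'])
im=bot.grab_frame('side');cv2.imwrite('pics/s13.png',cv2.resize(im[120:320,200:420],None,fx=3,fy=3))
im=bot.grab_frame('wrist');cv2.imwrite('pics/w13.png',im)
```

```text
13.4 [ 0.53692534 -0.41826466  0.06889812] [-3.14104589e+00 -3.86469245e-04  1.29288910e+00] 0.05877431016318411 [-0.43796145  0.65468109 -1.70823021]
```

View pics/s13.png

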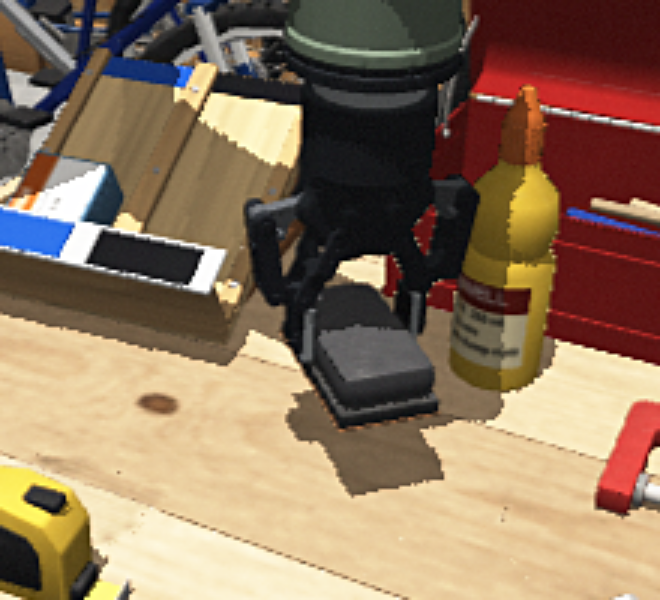

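View pics/w13.png

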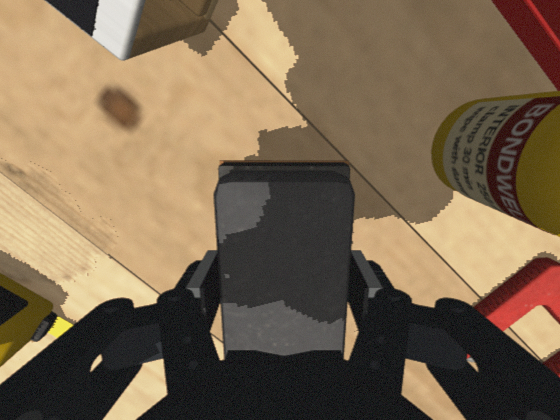

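Run:
```python
from h import *
import pickle
np.set_printoptions(precision=3,suppress=True)
c=pickle.load(open('w1.pkl','rb'))
for uv in((418,265),(475,225),(515,205)):
  for z in(.09,.13): print(uv,z,plane('w',uv,z,c))
print('lid',[plane('scene',(150,115),z) for z in(.1,.2,.25)],[plane('scene',(148,140),z) for z in(.1,.15)])
```

```text
(418, 265) 0.09 [ 0.636 -0.24   0.09 ]
(418, 265) 0.13 [ 0.618 -0.219  0.13 ]
(475, 225) 0.09 [ 0.712 -0.182  0.09 ]
(475, 225) 0.13 [ 0.687 -0.166  0.13 ]
(515, 205) 0.09 [ 0.764 -0.155  0.09 ]
(515, 205) 0.13 [ 0.734 -0.142  0.13 ]
lid [array([ 0.997, -0.263,  0.1  ]), array([ 0.846, -0.198,  0.2  ]), array([ 0.771, -0.166,  0.25 ])] [array([ 0.9  , -0.199,  0.1  ]), array([ 0.832, -0.172,  0.15 ])]
```

Run:
```python
from h import *
import pickle
np.set_printoptions(precision=3,suppress=True)
c=pickle.load(open('w1.pkl','rb'))
b=cv2.imread('pics/side0.png');cv2.imwrite('pics/c13.png',cv2.resize(b[60:260,290:560],None,fx=2.8,fy=2.8))
a=cv2.imread('pics/scene0.png');cv2.imwrite('pics/c14.png',cv2.resize(a[10:210,130:300],None,fx=3,fy=3))
```

```text
(no output)
```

View pics/c13.png

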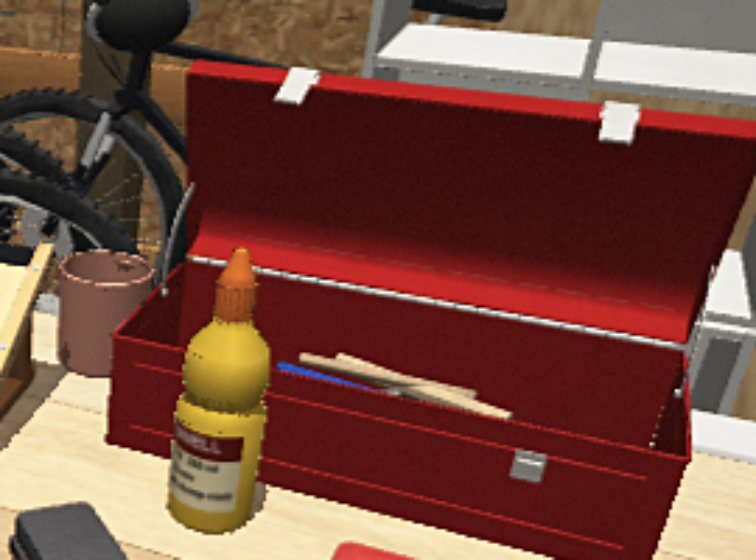

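View pics/c14.png

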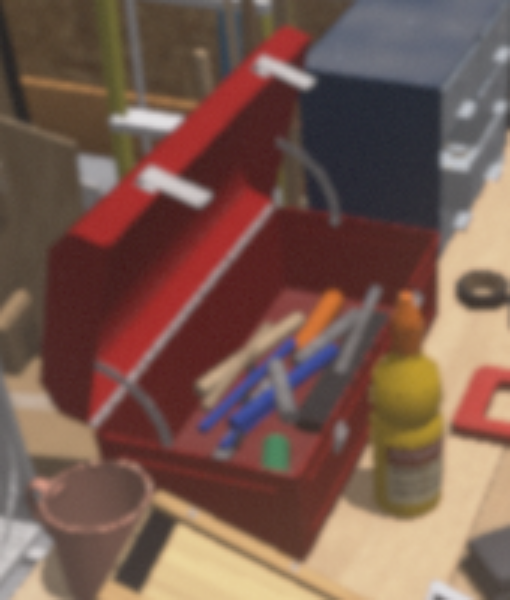

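Run:
```python
from h import *
np.set_printoptions(precision=3,suppress=True)
print(tri((231,170),(329,179.4)), tri((155,90),(357.6,83)), tri((163,153),(350,160)))
for x in (.607,): 
  p=np.array([x,-.169,.1]);print(ch(p))
print('corner chute',ch(tri((231,170),(329,179.4))[0]))
```

```text
(array([ 0.668, -0.284,  0.098]), np.float64(0.002861819630993199)) (array([ 0.802, -0.204,  0.278]), np.float64(0.0029350613108567935)) (array([ 0.817, -0.195,  0.092]), np.float64(0.02538077857599725))
[ 0.153 -0.05   0.007]
corner chute [ 0.138 -0.179  0.013]
```

Call:
servo_tool --pt "0 0 30 0 0.6" --pt "0 0 65 0 0.6" --pt "0 8 95 0 0.6" --pt "3 25 115 -0.03 0.6" --pt "8 48 122 -0.1 0.6" --pt "15 78 122 -0.18 0.6" --pt "24 108 122 -0.28 0.6" --pt "34 138 122 -0.38 0.6" --pt "44 168 122 -0.48 0.6" --pt "54 196 122 -0.56 0.6" --squeeze 30

```text
clock: 14.33
position: [0.5912, -0.2207, 0.1907]
tool_rot: [-3.141, 0.0, 0.728]
force: [1.0, -0.5, -1.5]
grip_width: 0.0589
```

Call:
servo_tool --pt "6 22 0 -0.06 0.6" --pt "12 42 0 -0.1 0.6" --pt "16 53 0 -0.12 0.6" --pt "18 57 -5 -0.125 0.6" --pt "18 57 -12 -0.125 0.6" --pt "18 57 -22 -0.125 0.6" --pt "18 57 -30 -0.125 0.6" --pt "18 57 -36 -0.125 0.6" --pt "18 57 -36 -0.125 0.6" --pt "18 57 -36 -0.125 0.6"

```text
clock: 15.17
position: [0.6087, -0.1663, 0.1549]
tool_rot: [-3.141, 0.001, 0.607]
force: [0.1, 0.1, -0.9]
grip_width: 0.059
```

```bash
python3 look.py s14
```

```text
15.17 [ 0.6087 -0.1663  0.1549] [-3.141e+00  1.000e-03  6.070e-01] 0.059 [ 0.1  0.1 -0.9] ch [181.4 -49.   54.1] fch [-0.3  0.  -0.9]
```

View pics/s14.png

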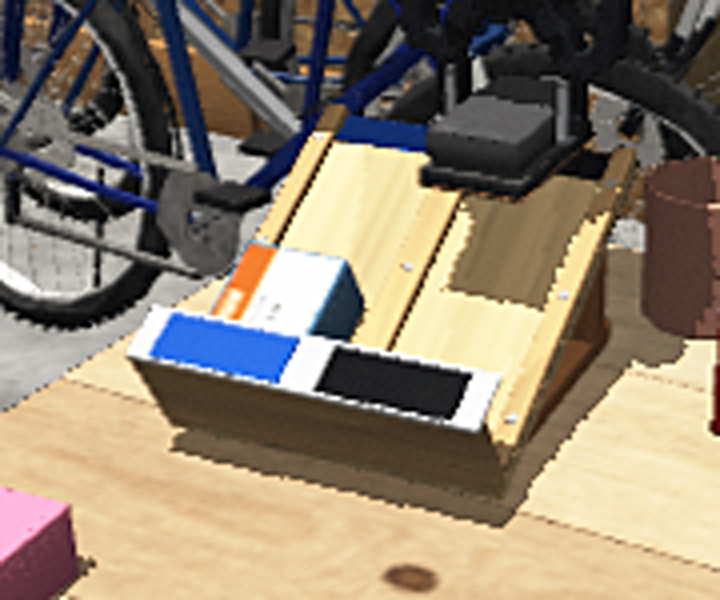

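Call:
servo_tool --pt "0 0 -10 0 0.6" --pt "0 0 -18 0 0.6" --pt "0 0 -23 0 0.6" --pt "0 0 -27 0 0.6" --pt "0 0 -30 0 0.6" --pt "0 0 -32 0 0.6" --pt "0 0 -34 0 0.6" --pt "0 0 -36 0 0.6" --pt "0 0 -38 0 0.6" --pt "0 0 -40 0 0.6" --squeeze 20

```text
clock: 16.05
position: [0.6073, -0.167, 0.1149]
tool_rot: [-3.141, 0.003, 0.606]
force: [-12.2, -5.8, 6.4]
grip_width: 0.0586
```

```bash
python3 look.py s15
```

```text
16.05 [ 0.6073 -0.167   0.1149] [-3.141e+00  3.000e-03  6.060e-01] 0.0586 [-12.2  -5.8   6.4] ch [161.4 -48.8  19.5] fch [-8.8  2.2 11.9]
```

View pics/s15.png

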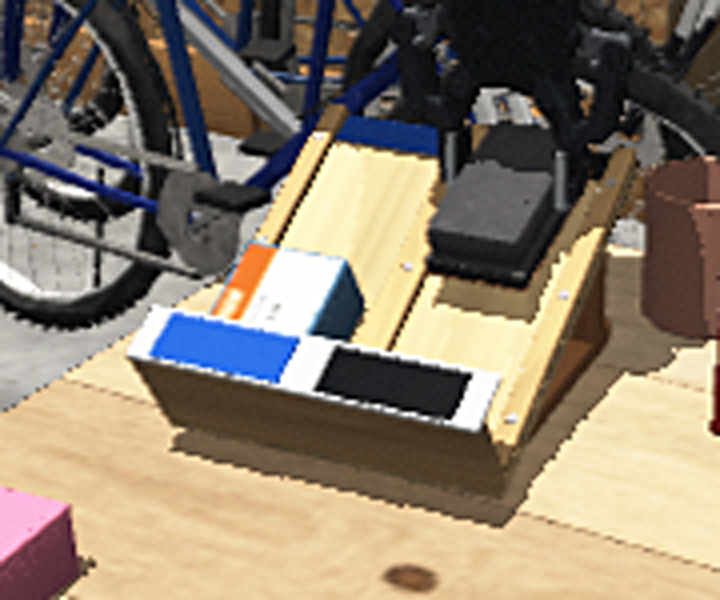

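Call:
servo_tool --pt "0 0 -2 0 0.6" --pt "0 0 -4 0 0.6" --pt "0 0 -6 0 0.6" --pt "0 0 -7 0 0.6" --pt "0 0 -8 0 0.6" --pt "0 0 -9 0 0.6" --pt "0 0 -10 0 0.6" --pt "0 0 -11 0 0.6" --pt "0 0 -11 0 0.6" --pt "0 0 -11 0 0.6"

```text
clock: 16.93
position: [0.6079, -0.1667, 0.1051]
tool_rot: [-3.141, 0.001, 0.606]
force: [-15.4, -0.8, 23.4]
grip_width: 0.0589
```

```bash
python3 look.py s16
python3 - <<'E'
from h import *
cr=cv2.imread('pics/s16.png');s=4
P=lambda p:tuple(int(round(q)) for q in ((chproj('side',p)[0]+1.0-150+.5)*s,(chproj('side',p)[1]+1.0-110+.5)*s))
x=.101
for y in(-.019,-.081):
    cv2.polylines(cr,[np.array([P((x+.11,y,0)),P((x,y,0)),P((x,y,.012))])],False,(0,255,0),1)
cv2.line(cr,P((x,-.019,0)),P((x,-.081,0)),(0,255,0),1)
cv2.imwrite('pics/s17.png',cr)
E
```

```text
16.93 [ 0.6079 -0.1667  0.1051] [-3.141e+00  1.000e-03  6.060e-01] 0.0589 [-15.4  -0.8  23.4] ch [157.3 -48.9  10.5] fch [-0.5  8.1 26.8]
```

View pics/s17.png

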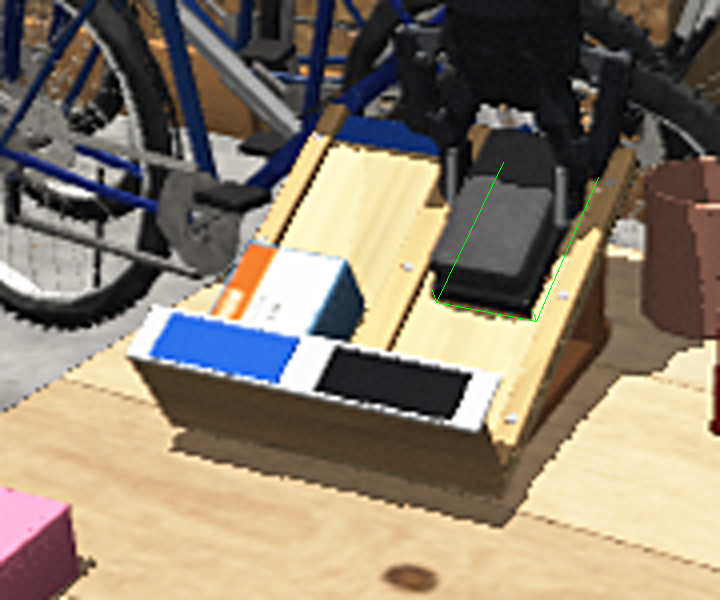

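Call:
servo_tool --pt "-3 -2 -2 0 0.6" --pt "-9 -6 -6 0 0.6" --pt "-15 -10 -10 0 0.6" --pt "-22 -15 -14 0 0.6" --pt "-29 -20 -19 0 0.6" --pt "-36 -25 -23 0 0.6" --pt "-44 -30 -28 0 0.6" --pt "-51 -35 -33 0 0.6" --pt "-58 -40 -37 0 0.6" --pt "-58 -40 -37 0 0.6"

```text
clock: 17.82
position: [0.5501, -0.2076, 0.0676]
tool_rot: [3.14, 0.0, 0.606]
force: [-6.1, -9.2, 7.8]
grip_width: 0.0591
```

```bash
python3 look.py s18
```

```text
17.82 [ 0.5501 -0.2076  0.0676] [3.14  0.    0.606] 0.0591 [-6.1 -9.2  7.8] ch [ 77.1 -49.5  10.6] fch [-5.4 -4.  11.7]
```

View pics/s18.png

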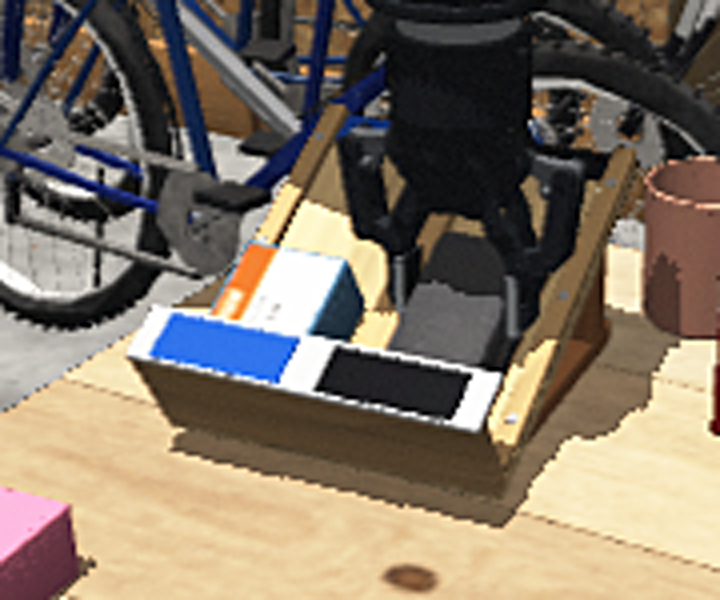

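Call:
servo_tool --pt "-3 -2 -2 0 0.6" --pt "-6 -4 -4 0 0.6" --pt "-9 -6 -6 0 0.6" --pt "-11 -8 -7 0 0.6" --pt "-13 -9 -8 0 0.6" --pt "-15 -10 -10 0 0.6" --pt "-17 -12 -11 0 0.6" --pt "-18 -13 -12 0 0.6" --pt "-19 -13 -12 0 0.6" --pt "-19 -13 -12 0 0.6"

```text
clock: 18.7
position: [0.5355, -0.2184, 0.0577]
tool_rot: [3.138, -0.006, 0.609]
force: [6.5, 7.4, 41.0]
grip_width: 0.0589
```

```bash
python3 look.py s19
```

```text
18.7 [ 0.5355 -0.2184  0.0577] [ 3.138 -0.006  0.609] 0.0589 [ 6.5  7.4 41. ] ch [ 56.5 -50.   10.4] fch [27.7  2.4 31.7]
```

View pics/s19.png

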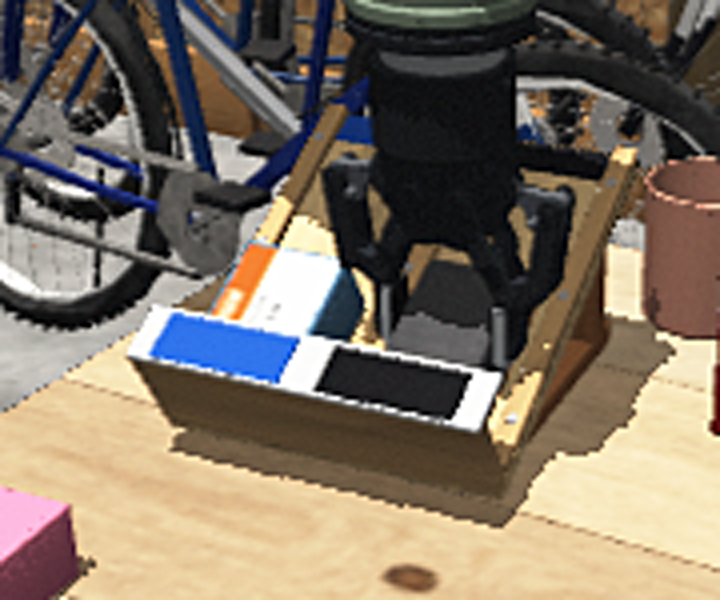

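Call:
servo_tool --pt "0 0 0 0 -1" --pt "0 0 0 0 -1" --pt "0 0 0 0 -1" --pt "0 0 0 0 -1" --pt "0 0 0 0 -1" --pt "0 0 8 0 -1" --pt "0 0 20 0 -1" --pt "0 0 45 0 -1" --pt "0 0 75 0 -1" --pt "0 0 100 0 -1"

```text
clock: 19.58
position: [0.5319, -0.219, 0.1579]
tool_rot: [3.141, -0.0, 0.607]
force: [-0.5, -0.2, 1.5]
grip_width: 0.0856
```

Call:
servo_tool --pt "0 0 20 0 -1" --pt "0 0 40 0 -1" --pt "0 0 60 0 -1" --pt "0 0 80 0 -1" --pt "0 0 80 0 -1" --pt "0 0 80 0 -1" --pt "0 0 80 0 -1" --pt "0 0 80 0 -1" --pt "0 0 80 0 -1" --pt "0 0 80 0 -1"

```text
clock: 20.42
position: [0.5318, -0.2186, 0.2349]
tool_rot: [-3.141, 0.001, 0.608]
force: [0.2, 0.2, -0.1]
grip_width: 0.0856
```

```bash
python3 look.py s20
python3 - <<'E'
from h import *
import pickle
c=bot.calibration('wrist');im=bot.grab_frame('wrist');cv2.imwrite('pics/w20.png',im);pickle.dump(c,open('w20.pkl','wb'))
E
```

```text
20.42 [ 0.5318 -0.2186  0.2349] [-3.141e+00  1.000e-03  6.080e-01] 0.0856 [ 0.2  0.2 -0.1] ch [136.9 -48.1 168.3] fch [ 0.2  0.  -0.2]
```

View pics/s20.png

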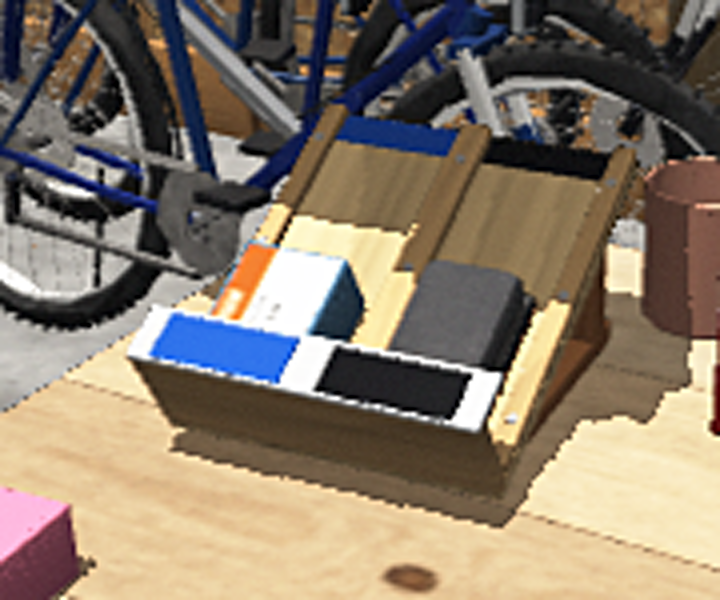

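View pics/w20.png

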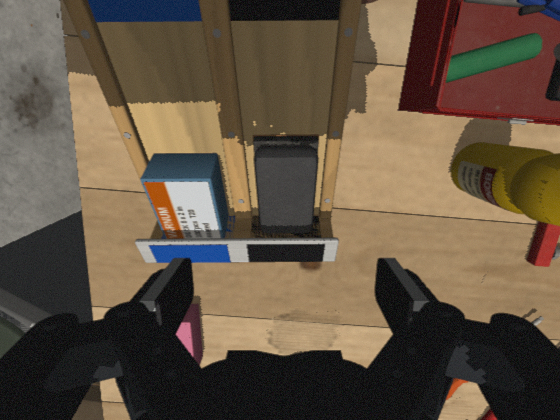

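Run:
```python
from h import *
import pickle
np.set_printoptions(precision=1,suppress=True)
c=pickle.load(open('w20.pkl','rb'))
def zc(uv,z):
    o,d=ray('w',uv,c);o=ch(o);d=RC.T@d;return (o+d*(z-o[2])/d[2])*1000
for n,uv,z in(('blk base',(253,136),0),('blk base',(318,137),0),('blk top',(257,151),.036),('box base',(151,156),0),('box base',(220,154),0),('lip',(137,240),.062),('lip',(338,239),.062)): print(n,uv,zc(uv,z))
im=cv2.imread('pics/w20.png');g=np.clip(im[110:280,120:350].astype(float)*1.6,0,255).astype(np.uint8);cv2.imwrite('pics/c20.png',cv2.resize(g,None,fx=3.4,fy=3.4,interpolation=cv2.INTER_CUBIC))
```

```text
blk base (253, 136) [107.9 -18.6   0. ]
blk base (318, 137) [106.7 -81.    0. ]
blk top (257, 151) [115.1 -25.   36. ]
box base (151, 156) [84.9 86.2  0. ]
box base (220, 154) [87.3 16.1  0. ]
lip (137, 240) [27.4 98.5 62. ]
lip (338, 239) [  28.5 -101.9   62. ]
```

View pics/c20.png

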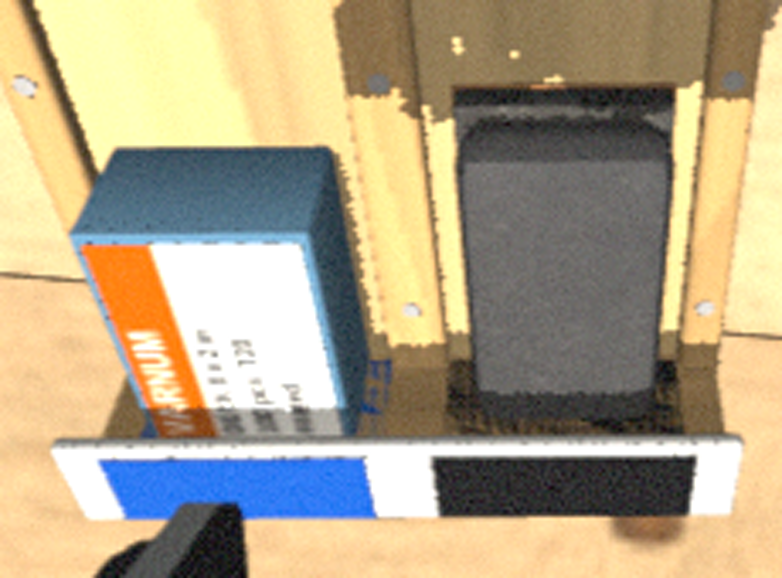

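```bash
python3 -c "
from workcell import bot
print(bot.job_done())"
```

```text
the job is handed in; nothing more can be done
None
```

Both pieces are loaded, and I handed the job in at about 20.5 s on the robot's clock (limit 62 s). The blue screw box nearest the rack is in the blue lane and the black sanding block is in the black lane, each lengthwise and right way up. I laid each one flat on the upper half of its lane while still gripping it, slid it down under the lip to the stop, then let go and lifted the gripper clear.

**At the stops:** while held against its stop, each piece pushed back uphill with about 30 N. In the last wrist picture the uphill ends measure about 87 mm from the stop for the box (90 mm long) and 107 mm for the block (110 mm long). Both fall 3 mm short of the true lengths, which I put down to my estimate of the rack's position, so I read both as touching.

**Fit and surroundings:** both pieces lie flat and square between their curbs. The last wrist reading was about 0 N with the gripper fully open, and I did not touch the glue, tape measure or mug.

**Disagreement:** one corner measurement of the box on the upper slope suggested it was tilted by up to 10 degrees. Drawing its expected outline over the picture showed it flat, so I trusted that and carried on.

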